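# Hold the recessed reset of a site power box

## Task

The earth-leakage relay in the yellow site power box has tripped and must be reset. Swing the work lamp's arm round to either side until its head no longer hangs over any part of the box, then take the pin punch with the orange grip out of the tool block, put its pin down through the round black-collared port in the top of the box and press the recessed red reset button fully down. Finish there, still gripping the punch and holding the button down, with the lamp left clear of the box and the other tools and parts left where they were.

Things in the scene. Friction and masses are not known exactly. Their poses are not given: they have to be found in the camera images.
- power_box: Yellow portable power box, fixed, 200 (x) x 260 (y) x 140 mm high, grey top panel at 140 mm. Origin: centre of its underside; z up; its front with three sockets faces its own -x. On the panel, breakers and a red main switch rise to 165 mm, all on the rear (+x) half; the port is in the front half.
- port (a point): Centre of the rim of the black funnel collar on the box's top panel, 145 mm above the bench; its z axis points up. The funnel narrows from 21 to 10 mm diameter over the first 5 mm, then a straight round hole of 10 mm leads down. The red button (8.6 mm) waits 23 mm below the rim.
- reset_top (a point): Centre of the top face of the red reset button at the bottom of the port, 23 mm below the rim when up.
- reset_button (a joint): How far the reset button is pressed (m): 0 up, 0.005 fully down against its stop. Spring: starts to move at 2 N, 4.5 N when fully down; springs back when let go.
- lamp_arm (a joint): Swing of the lamp arm about the lamp's upright post (rad), range -1.5 to 1.5. At 0 it points along the lamp base's -x (from the post across the box, roughly towards the robot); it grows anticlockwise seen from above (the head goes to the robot's right, -y). It is stiff: about 0.7 N m turns it (about 3 N at the head), and it stays where it is left.
- lamp_pivot (a point): Point on the vertical swing axis of the lamp, at the height of its arm (267 mm). The post (20 mm thick, on a round foot of 100 mm diameter screwed to the bench) is fixed, behind the box.
- lamp_grip (a point): Centre of the lamp head's upright black grab handle, 26 mm diameter, 50 mm tall (274 to 324 mm above the bench), 250 mm from the swing axis. Below it, on the same vertical axis, is the round orange lamp head: 90 mm diameter, 224 to 263 mm above the bench. The arm (16 mm wide, top at 272 mm) leads from the head to the post. Moves with the arm.
- tool_block: Wooden tool block, fixed, 160 (x) x 56 (y) x 80 mm high, origin at the centre of its underside. Three vertical holes of 13 mm, on its x axis at -50, 0 and +50 mm, hold the punch, the nut driver and the marker in any order. It stands to the robot's left or right of the box, the parts bin on the other side.
- punch_grip (a point): Centre of the pin punch's orange grip (18 mm diameter, 64 mm long; 118 mm above the bench while in the block). The punch stands upright, tip down, hanging on the collar (27 mm) under the grip; lift 65 mm to clear the block. Its z axis runs from the tip up to the head. The tip is 103 mm below this point, the steel striking head's top 42 mm above it. About 110 g.
- punch_tip (a point): Tip of the punch's straight pin: 5 mm diameter and 45 mm long, then the shank widens to 12 mm.
- nut_driver: Nut driver with red handle 27 mm thick, 150 mm long, standing in the block (top 165 mm above the bench). Leave. Origin at its lower end.
- marker: Marker with blue 17 mm cap, 123 mm long, standing in the block (top 138 mm). Leave. Origin at its lower end.
- parts_bin: Blue open parts bin, fixed, 160 x 100 x 50 mm high, origin at the centre of its underside; stands on the other side of the box from the tool block.
- anchor_a: Steel sleeve anchor, 91 mm long, lying in the parts bin. Leave.
- anchor_b: A second steel sleeve anchor lying in the parts bin. Leave.
- tape_measure: Yellow tape measure, 70 mm tall, on the bench in front of the box. Leave.
- pliers: Pliers with yellow handles, lying on the bench in front of the box, 175 mm long. Leave.
- strut: Offcut of steel channel 150 x 41 x 41 mm, on the bench at the back. Leave.
- laser_level: Black and blue line-laser level, 131 mm tall, on the bench at the back. Leave.

How it is judged (in metres and radians):
On the way, in this order (a step that is already met when the one before it is completed fails the run):
1. the lamp has been swung aside: its head no longer hangs over the box ((y of lamp_grip in the frame of power_box above 0.165 m or y of lamp_grip in the frame of power_box below -0.165 m)), for 0.2 s.
2. the gripped punch has pressed the reset button down through the port (value of joint reset_button above 0.0035 m and contact force between punch and reset_button above 1.5 N and contact force between the fingers and punch above 3 N and horizontal distance between punch_tip and port below 0.008 m), for 0.5 s.
At the end, for the whole second after the job is handed in: Still holding: the button is down more than 3.5 of its 5 mm, pressed by the punch (over 1.5 N, tip within 8 mm of the port's axis), which the fingers grip with over 3 N; the lamp head's centre is over 165 mm to either side of the box's centre line, along the box's own y (all of step 2 and (y of lamp_grip in the frame of power_box above 0.165 m or y of lamp_grip in the frame of power_box below -0.165 m)); the arm keeps its last pose, push and grip.
It fails at once if another tool or part was moved by more than 50 mm (distance of any of nut_driver, marker, anchor_a, anchor_b, tape_measure, pliers, strut, laser_level from where it was at the start of the episode above 0.05 m).
It also fails if it takes over 58 s, if anything falls off the work surface, if the arm or the gripper's body presses on something with over 40 N, if the wrist force passes 120 N, or if a joint passes its speed limit or range.

## Robot

A 6-joint arm with a two-finger parallel gripper is mounted at the origin on the work surface. World frame = base frame: x ahead of the robot, y to its left, z up, the work surface at z = 0. Lengths are in mm, angles in degrees, forces in N, time in s.
With the tool pointing down it reaches from about 375 to 900 mm from the base axis. Payload 3.1 kg.
Tool frame: the origin (TCP) lies midway between the tips of the shut fingers; the grasp point (between the pads) lies 19 mm behind it; z points along the fingers, x is the direction in which the jaws open and shut, and the axes are right-handed (so a half turn about z gives the same grasp; the last joint's range is limited). The gripper opens to 87 mm and grips with 3 to 60 N. Pads are 19 mm wide; open, the fingers measure 117 mm over their backs; the gripper's body (75 mm by 190 mm) begins 51 mm behind the grasp point.
Start: joints at [-83.68, 30.224, 82.088, -0, 67.689, -10.227], TCP at [178.025, -599.086, 222.548] pointing down, gripper open.
Joint ranges: [-176.69, 176.69], [-43.24, 126.21], [12.49, 139.97], [-82, 262], [0, 151.66], [-163.58, 163.58]. Speed limits (degrees/s): [159.86, 159.86, 180, 180, 180, 180].

## Interface

Orientations are given as [roll, pitch, yaw] about the fixed x, y, z axes, in that order (R = Rz(yaw) Ry(pitch) Rx(roll)).
In Python, from rig import ctrl gives the robot as it stands.
- The arm moves only by the shell command python3 -m pendant 'ROWS' [FORCE]. ROWS is JSON, a list of rows, each an object with "travel": the shift along the world's x, y, z in m, a list of three; "rot": the turn, a rotation vector about the world's x, y, z in rad, a list of three; "claw": the opening, from 0 (shut) to 1 (fully open). In form: [{"travel": [tx, ty, tz], "rot": [rx, ry, rz], "claw": claw}, ...]. A call has exactly 10 rows; each row is the pose to reach, as a shift and turn from the pose commanded when the call began; what a row does not reach only later rows make up. A row lasts 1/8 s, in which the tool goes at most 62.5 mm and 10.7 degrees, less where a joint would pass 70% of its speed; a pose out of reach is approached as far as the arm can. A call with a gripper value outside its range is refused whole. The fingers move at their own pace and stop on an object; FORCE is the grip in N (left out, the last holds). Time passes only in rows, so rows that repeat a pose let the fingers close, or fill a call up. It gives the time, the measured TCP pose, the force and the opening at its end, in the units of the state.
- ctrl.read_state(): the state, without advancing time (a new reading comes with each control period).
- ctrl.read_camera(name): name is "scene" or "top" or "wrist"; returns a dict with "color" (480x640x3 uint8, red, green, blue), "range_z" (480x640 float32, mm along the optical axis (not along the pixel's ray), 0 where there is no reading), "mtx" (3x3 intrinsics, pixels), "R" (3x3) and "t" (3): a world point X has camera coordinates R X + t. Camera axes: x right, y down, z forward; pixel columns grow to the right and rows downward; lengths in mm; the calibration is good to about 2 mm. A picture is of the moment at which its call begins.
- ctrl.hand_in(): hands the job in, once; it reports no verdict.
The state is a dict: "time": time; "q": joint angles; "qd": joint speeds; "joint_efforts": joint torques, N m; "eef_pos": TCP position; "tcp_rot": TCP orientation; "contact_force": force on the tool from outside, world axes, zero at the start; "torque": the same for the moment, N m; "grip_width": finger opening in mm.
Only numpy, scipy, OpenCV 4.12 (cv2) and the standard library are available. Lean on these libraries where they do the work, as an engineer would, in place of code of your own. Each camera call takes 0.05 s, during which the arm holds its last target.

## Working session

There is one attempt and no reset: what is moved stays moved. The work goes in short steps, Python scripts to look and compute and a shell command to move; the robot and the scene stay as the last step left them, time stands still between calls to the robot, and variables do not carry over. Pictures are saved under pics/ and viewed, and the job is handed in when it is done.

```bash
ls; mkdir -p pics; cat > h.py <<'E'
from rig import ctrl
import numpy as np, cv2
def snap(n,f):
    c=ctrl.read_camera(n); cv2.imwrite('pics/'+f+'.png',c['color'][:,:,::-1]); np.savez('/tmp/'+f+'.npz',**c); return c
def pts(c):
    z=c['range_z'].astype(float); v,u=np.mgrid[0:480,0:640]
    K=c['mtx']; P=np.stack([(u-K[0,2])/K[0,0]*z,(v-K[1,2])/K[1,1]*z,z],-1)
    return (P-c['t'])@c['R']
def ray(c,u,v,h):
    d=c['R'].T@np.linalg.solve(c['mtx'],[u,v,1.]); o=-c['R'].T@c['t']
    return o+d*(h-o[2])/d[2]
E
python3 - <<'E'
from h import *
print(ctrl.read_state())
for n in ['scene','top','wrist']:
    c=snap(n,n+'0'); print(n,-c['R'].T@c['t'])
E
```

```text
pics
{'time': 0.0, 'q': array([-8.36798523e+01,  3.02784040e+01,  8.21565417e+01, -1.30727619e-03,
        6.76895731e+01, -1.02266789e+01]), 'qd': array([-0.01980425, -0.03043905, -0.00357601, -0.04241779, -0.09641196,
        0.05784576]), 'joint_efforts': array([-1.75181689e-03, -4.40049505e+01, -1.76592225e+01,  6.31477009e-02,
        5.82403515e-02, -1.53520259e-04]), 'eef_pos': array([ 177.94523657, -598.36391108,  221.57680631]), 'tcp_rot': array([-1.79979082e+02,  1.22755132e-01, -7.34526534e+01]), 'contact_force': array([-0.66604809,  0.47512263, -0.1213112 ]), 'torque': array([ 0.02933483, -0.01698265,  0.02113205]), 'grip_width': 86.85927178265285}
scene [1124.94798504 -879.13780295 1087.1544537 ]
top [ 484.49951198   15.7868195  1196.49423647]
wrist [ 259.2843236  -573.88550728  383.64540163]
```

View pics/scene0.png

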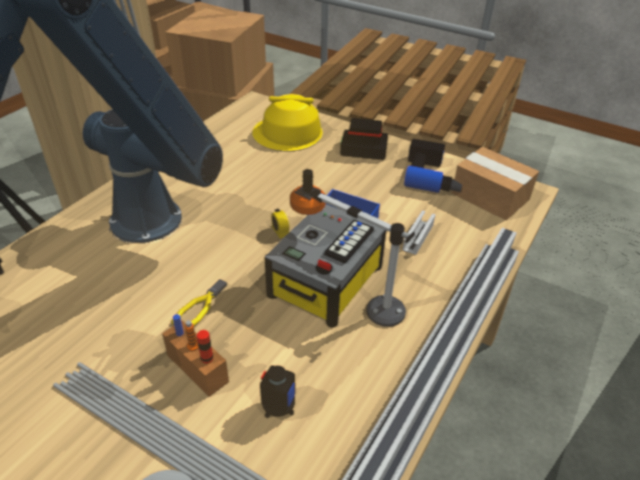

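View pics/top0.png

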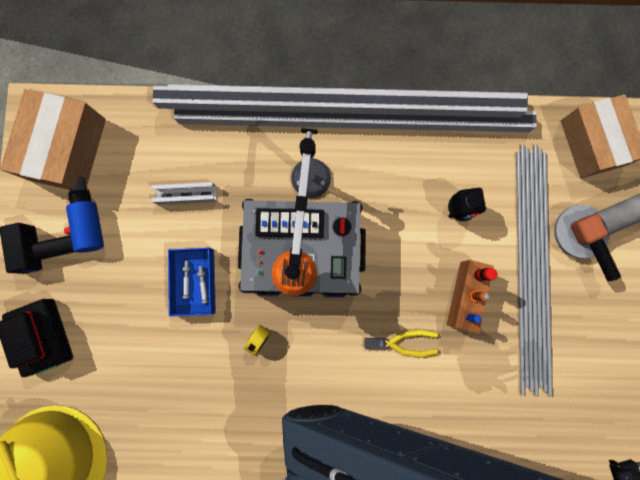

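The top view has image up = +x and left = +y. The lamp head is at (294,272) over the box. The punch is the middle tool of the block at about (480,297), with the nut driver (488,273) and marker (474,320) either side of it. The port can be seen in the scene view near (313,234). Next I'll measure these.

```bash
python3 - <<'E'
from h import *
t=dict(np.load('/tmp/top0.npz')); s=dict(np.load('/tmp/scene0.npz'))
P=pts(t); Q=pts(s)
def crop(c,x0,y0,w,h,k,f):
    cv2.imwrite('pics/'+f+'.png',cv2.resize(c['color'][y0:y0+h,x0:x0+w,::-1],None,fx=k,fy=k,interpolation=cv2.INTER_CUBIC))
crop(s,250,160,170,170,4,'c1'); crop(t,230,120,150,190,3,'c2'); crop(t,430,230,90,120,5,'c3')
hsv=cv2.cvtColor(t['color'],cv2.COLOR_RGB2HSV)
# handle: black points above 300mm near lamp
for nm,lo,hi,box in [('handle',300,340,(270,320,240,300)),('headdisk',245,268,(260,330,240,300)),('postarm',262,276,(280,330,120,300)),('punch',90,180,(440,510,250,345))]:
    m=np.zeros((480,640),bool); a,b,cc,d=box; m[cc:d,a:b]=1
    m&=(P[...,2]>lo)&(P[...,2]<hi); X=P[m]; print(nm,m.sum(),X.mean(0).round(1),X.min(0).round(),X.max(0).round())
m=np.zeros((480,640),bool); m[250:345,440:510]=1
m&=(P[...,2]>85)
n,l,st,ce=cv2.connectedComponentsWithStats(m.astype(np.uint8))
for i in range(1,n):
    X=P[l==i]; print(st[i],X.mean(0).round(1),X[:,2].max())
# block top
m=np.zeros((480,640),bool); m[250:345,440:510]=1; m&=(abs(P[...,2]-80)<4); print('block',P[m].mean(0),cv2.minAreaRect(P[m][:,:2].astype(np.float32)))
m=np.zeros((480,640),bool); m[190:310,230:370]=1; m&=(abs(P[...,2]-141)<5); print('panel',P[m].mean(0),cv2.minAreaRect(P[m][:,:2].astype(np.float32)))
for uv in [(313,234),(312,235)]: print(ray(s,*uv,145),Q[uv[1],uv[0]])
E
```

```text
handle 172 [518.9  73.4 322.7] [506.  61. 309.] [532.  87. 328.]
headdisk 1170 [514.7  72.7 259.8] [476.  30. 247.] [583. 117. 268.]
postarm 1657 [611.   65.1 269.9] [480.  35. 262.] [805. 101. 276.]
punch 467 [ 497.7 -331.8  139. ] [ 425. -357.   91.] [ 544. -312.  170.]
[467 258   1   1   1] [ 484.5   15.8 1196.5] 1196.4942364687163
[452 260   1   1   1] [ 484.5   15.8 1196.5] 1196.4942364687163
[443 262   1   1   1] [ 484.5   15.8 1196.5] 1196.4942364687163
[481 262   1   1   1] [ 484.5   15.8 1196.5] 1196.4942364687163
[479 267   1   1   1] [ 549.3 -343.5   85.3] 85.29048549613147
[474 268  24  13 254] [ 530.1 -337.1  148.9] 1196.4942364687163
[451 274   1   1   1] [ 484.5   15.8 1196.5] 1196.4942364687163
[461 275   1   1   1] [ 484.5   15.8 1196.5] 1196.4942364687163
[468 274   1   1   1] [ 484.5   15.8 1196.5] 1196.4942364687163
[454 276   1   1   1] [ 484.5   15.8 1196.5] 1196.4942364687163
[471 281   1   1   1] [ 516.6 -324.5   85.8] 85.8192357289833
[475 281   2   2   2] [ 515.7 -335.    85.7] 85.86918773177857
[488 282   1   1   1] [ 484.5   15.8 1196.5] 1196.4942364687163
[... 1032 characters left out ...]
   1   1] [ 484.5   15.8 1196.5] 1196.4942364687163
[493 329   1   1   1] [ 484.5   15.8 1196.5] 1196.4942364687163
[482 334   1   1   1] [ 484.5   15.8 1196.5] 1196.4942364687163
[467 343   1   1   1] [ 484.5   15.8 1196.5] 1196.4942364687163
block [ 478.04958135 -328.4187197    80.19359353] ((482.06005859375, -333.3166809082031), (57.63294219970703, 160.09423828125), 77.60124206542969)
panel [577.043864    59.59238553 140.51447755] ((582.1300048828125, 67.76827239990234), (268.437255859375, 207.2027130126953), 89.88704681396484)
[543.06637262  67.43401094 145.        ] [538.15085604  75.43029291 137.04103422]
[543.01869943  62.75542214 145.        ] [536.58337492  73.17144468 134.58108864]
```

View pics/c1.png

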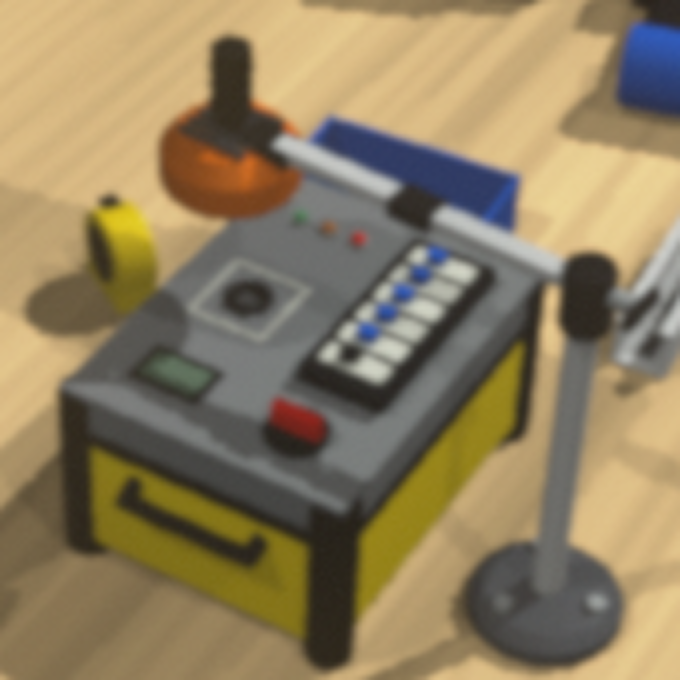

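View pics/c2.png

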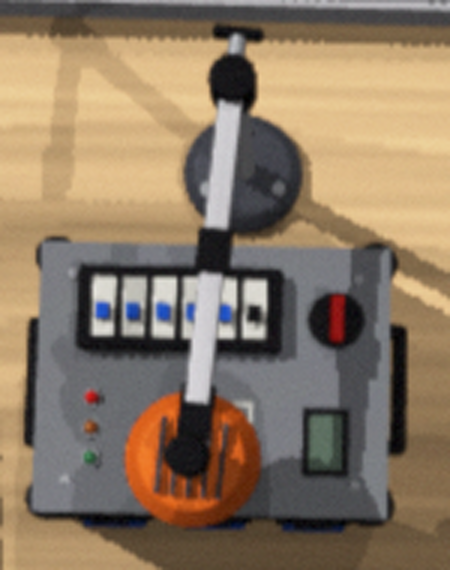

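View pics/c3.png

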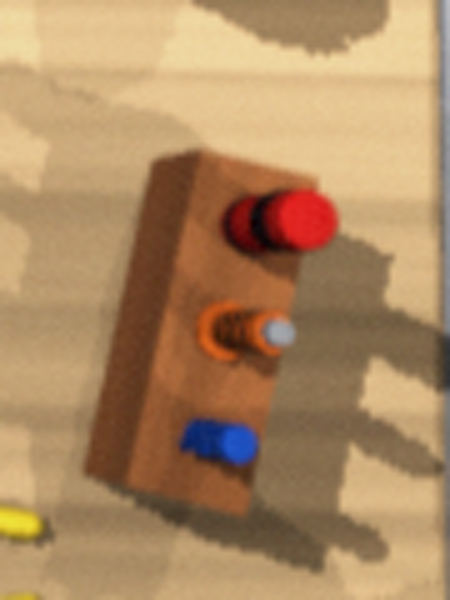

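```bash
python3 - <<'E'
from h import *
t=dict(np.load('/tmp/top0.npz')); s=dict(np.load('/tmp/scene0.npz'))
P=pts(t)
X=P[140:155,300:315].reshape(-1,3); print('cap z',np.median(X[:,2]))
piv=ray(t,307.3,146.7,np.median(X[:,2])); print('pivot cap',piv)
print('handle top',ray(t,292.5,271.5,324))
print('punch head',ray(t,485.6,296.4,160))
print('port scene',ray(s,311.75,234,145))
print('foot',ray(t,230+243/3,120+175/3,8))
E
```

```text
cap z 280.5986234363016
pivot cap [765.36917587  53.52260286 280.59862344]
handle top [518.97084992  72.08049756 324.        ]
punch head [ 482.26758771 -332.84446875  160.        ]
port scene [540.40727197  65.71830314 145.        ]
foot [767.25539061  53.13173294   8.        ]
```

```bash
python3 -m pendant '[{"travel":[0.02,0.04,0.05],"rot":[0,0,0],"claw":1},{"travel":[0.045,0.09,0.09],"rot":[0,0,0],"claw":1},{"travel":[0.07,0.14,0.13],"rot":[0,0,0],"claw":1},{"travel":[0.095,0.19,0.14],"rot":[0,0,0],"claw":1},{"travel":[0.12,0.24,0.14],"rot":[0,0,0],"claw":1},{"travel":[0.145,0.29,0.14],"rot":[0,0,0],"claw":1},{"travel":[0.17,0.34,0.14],"rot":[0,0,0],"claw":1},{"travel":[0.195,0.39,0.14],"rot":[0,0,0],"claw":1},{"travel":[0.22,0.44,0.14],"rot":[0,0,0],"claw":1},{"travel":[0.245,0.49,0.14],"rot":[0,0,0],"claw":1}]' 10
```

```text
time: 1.4
eef_pos: [423.4, -107.3, 362.5]
tcp_rot: [-180.0, -0.0, -73.5]
contact_force: [1.3, -1.8, -0.4]
grip_width: 86.9
```

```bash
python3 -m pendant '[{"travel":[0.025,0.05,0],"rot":[0,0,0],"claw":1},{"travel":[0.05,0.095,0],"rot":[0,0,0],"claw":1},{"travel":[0.075,0.14,0],"rot":[0,0,0],"claw":1},{"travel":[0.09,0.17,0],"rot":[0,0,0],"claw":1},{"travel":[0.096,0.18,0],"rot":[0,0,0],"claw":1},{"travel":[0.096,0.18,-0.01],"rot":[0,0,0],"claw":1},{"travel":[0.096,0.18,-0.035],"rot":[0,0,0],"claw":1},{"travel":[0.096,0.18,-0.06],"rot":[0,0,0],"claw":1},{"travel":[0.096,0.18,-0.078],"rot":[0,0,0],"claw":1},{"travel":[0.096,0.18,-0.078],"rot":[0,0,0],"claw":1}]' 10
python3 -m pendant '[{"travel":[0,0,0],"rot":[0,0,0],"claw":0.2},{"travel":[0,0,0],"rot":[0,0,0],"claw":0.2},{"travel":[0,0,0],"rot":[0,0,0],"claw":0.2},{"travel":[0,0,0],"rot":[0,0,0],"claw":0.2},{"travel":[0,0,0],"rot":[0,0,0],"claw":0.2},{"travel":[0,0,0],"rot":[0,0,0],"claw":0.2},{"travel":[0,0,0],"rot":[0,0,0],"claw":0.2},{"travel":[0,0,0],"rot":[0,0,0],"claw":0.2},{"travel":[0,0,0],"rot":[0,0,0],"claw":0.2},{"travel":[0,0,0],"rot":[0,0,0],"claw":0.2}]' 10
python3 - <<'E'
from h import *
snap('scene','s1')
E
```

```text
time: 2.65
eef_pos: [517.1, 69.6, 282.7]
tcp_rot: [179.7, 0.1, -73.6]
contact_force: [0.8, -0.1, 0.5]
grip_width: 86.8
time: 3.9
eef_pos: [517.6, 71.7, 284.4]
tcp_rot: [179.9, 0.1, -73.4]
contact_force: [-4.1, 2.9, 2.9]
grip_width: 25.5
```

View pics/s1.png

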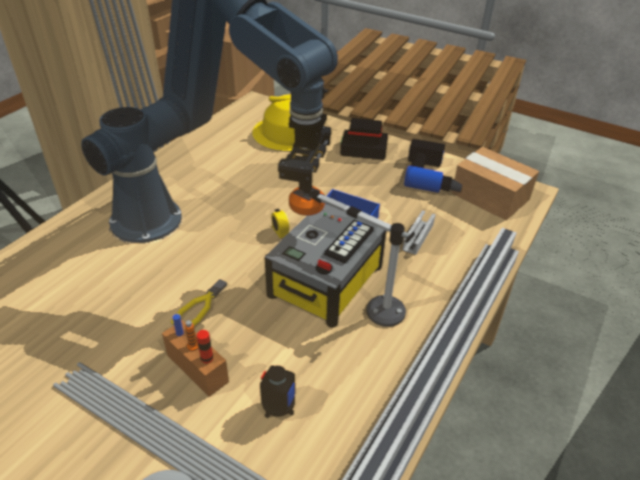

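```bash
python3 -m pendant '[{"travel":[0.001,0.01,0],"rot":[0,0,-0.03],"claw":0.2},{"travel":[0.003,0.0245,0],"rot":[0,0,-0.08],"claw":0.2},{"travel":[0.006,0.037,0],"rot":[0,0,-0.12],"claw":0.2},{"travel":[0.009,0.05,0],"rot":[0,0,-0.16],"claw":0.2},{"travel":[0.013,0.062,0],"rot":[0,0,-0.2],"claw":0.2},{"travel":[0.0175,0.0745,0],"rot":[0,0,-0.25],"claw":0.2},{"travel":[0.0225,0.0865,0],"rot":[0,0,-0.29],"claw":0.2},{"travel":[0.0285,0.098,0],"rot":[0,0,-0.33],"claw":0.2},{"travel":[0.035,0.11,0],"rot":[0,0,-0.37],"claw":0.2},{"travel":[0.042,0.1205,0],"rot":[0,0,-0.42],"claw":0.2}]' 15
```

```text
time: 5.2
eef_pos: [557.8, 191.9, 284.4]
tcp_rot: [179.6, -0.1, -97.6]
contact_force: [-8.7, 1.3, 5.1]
grip_width: 25.4
```

```bash
python3 -m pendant '[{"travel":[0.0075,0.0105,0],"rot":[0,0,-0.04],"claw":0.2},{"travel":[0.0155,0.021,0],"rot":[0,0,-0.08],"claw":0.2},{"travel":[0.0245,0.0305,0],"rot":[0,0,-0.12],"claw":0.2},{"travel":[0.0335,0.04,0],"rot":[0,0,-0.16],"claw":0.2},{"travel":[0.043,0.0485,0],"rot":[0,0,-0.2],"claw":0.2},{"travel":[0.053,0.057,0],"rot":[0,0,-0.24],"claw":0.2},{"travel":[0.0635,0.0645,0],"rot":[0,0,-0.28],"claw":0.2},{"travel":[0.0745,0.072,0],"rot":[0,0,-0.32],"claw":0.2},{"travel":[0.082,0.0765,0],"rot":[0,0,-0.34],"claw":0.2},{"travel":[0.082,0.0765,0],"rot":[0,0,-0.34],"claw":0.2}]' 15
python3 -m pendant '[{"travel":[0,0,0],"rot":[0,0,0],"claw":1},{"travel":[0,0,0],"rot":[0,0,0],"claw":1},{"travel":[0,0,0],"rot":[0,0,0],"claw":1},{"travel":[0,0,0],"rot":[0,0,0],"claw":1},{"travel":[0,0,0.01],"rot":[0,0,0],"claw":1},{"travel":[0,0,0.04],"rot":[0,0,0],"claw":1},{"travel":[0,0,0.075],"rot":[0,0,0],"claw":1},{"travel":[0,0,0.1],"rot":[0,0,0],"claw":1},{"travel":[0,0,0.12],"rot":[0,0,0],"claw":1},{"travel":[0,0,0.12],"rot":[0,0,0],"claw":1}]' 15
python3 - <<'E'
from h import *
snap('top','t2'); snap('scene','s2')
E
```

```text
time: 6.45
eef_pos: [641.7, 271.2, 284.4]
tcp_rot: [179.7, 0.2, -116.9]
contact_force: [-4.1, 6.4, 2.3]
grip_width: 25.5
time: 7.7
eef_pos: [644.0, 268.1, 407.7]
tcp_rot: [-179.7, 0.2, -117.0]
contact_force: [-0.1, 0.8, 0.9]
grip_width: 87.0
```

View pics/t2.png

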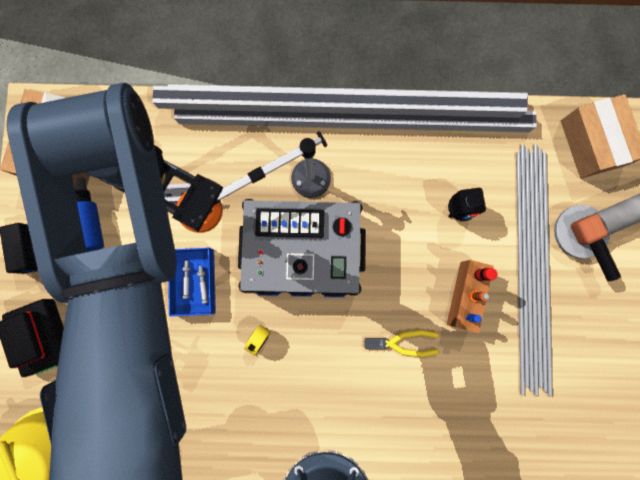

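View pics/s2.png

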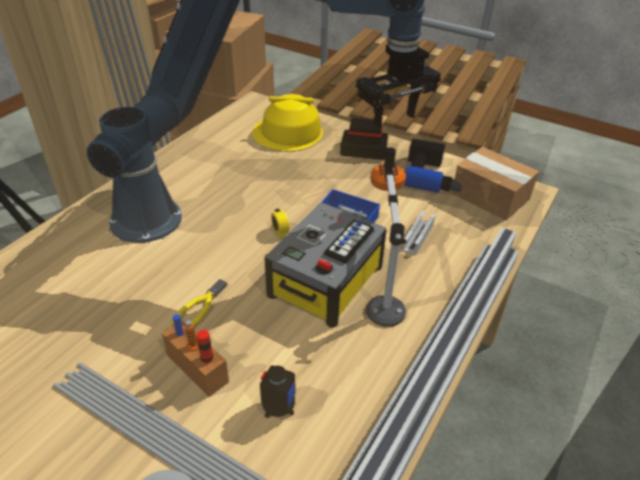

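The lamp head is now at about (200,212) in the top view, clear to the left of the box. The port shows at (300,266). I'll measure both.

```bash
python3 - <<'E'
from h import *
t=dict(np.load('/tmp/t2.npz')); s=dict(np.load('/tmp/s2.npz'))
def dark(c,x0,y0,w,h):
    g=cv2.cvtColor(c['color'],cv2.COLOR_RGB2GRAY)[y0:y0+h,x0:x0+w]; m=(g<75).astype(np.uint8)
    n,l,st,ce=cv2.connectedComponentsWithStats(m); i=1+np.argmax(st[1:,4]); print(st[i]); return ce[i]+[x0,y0]
a=dark(t,289,256,22,22); b=dark(s,303,226,18,16); print(a,b,ray(t,*a,144),ray(s,*b,144))
P=pts(t); m=np.zeros((480,640),bool); m[190:310,230:370]=1; m&=(abs(P[...,2]-141)<4); m=cv2.morphologyEx(m.astype(np.uint8),cv2.MORPH_OPEN,np.ones((3,3)))>0
print(cv2.minAreaRect(P[m][:,:2].astype(np.float32)))
# panel left edge / white frame corners
h=cv2.cvtColor(s['color'],cv2.COLOR_RGB2HSV)
o=np.zeros((480,640),bool); o[155:195,365:412]=1; o&=(h[...,0]<14)&(h[...,1]>150)
print('lamp orange scene',np.argwhere(o).mean(0)[::-1],ray(s,*np.argwhere(o).mean(0)[::-1],245))
cv2.imwrite('pics/c4.png',cv2.resize(t['color'][185:305,225:375,::-1],None,fx=5,fy=5,interpolation=cv2.INTER_CUBIC))
E
```

```text
[  4   3  15  16 198]
[  2   4  15   9 101]
[299.84343434 266.24747475] [311.58415842 234.18811881] [537.96323515  67.96886453 144.        ] [539.8263065   65.86994253 144.        ]
((582.7030029296875, 68.0466079711914), (200.25341796875, 260.5513916015625), 0.09999502450227737)
lamp orange scene [386.7954071  176.69519833] [643.22696115 262.72940632 245.        ]
```

View pics/c4.png

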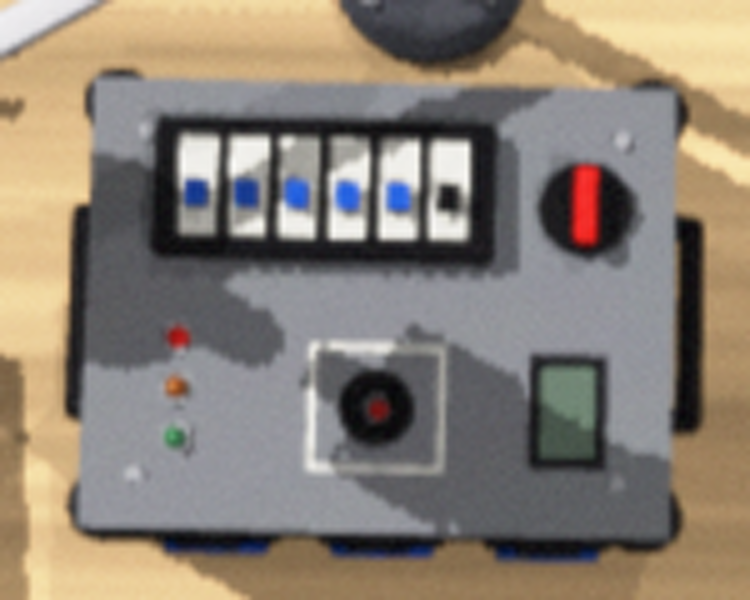

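```bash
python3 -m pendant '[{"travel":[-0.01,-0.035,0],"rot":[0,0,0],"claw":1},{"travel":[-0.023,-0.085,0],"rot":[0,0,0.03],"claw":1},{"travel":[-0.036,-0.135,0],"rot":[0,0,0.06],"claw":1},{"travel":[-0.05,-0.185,0],"rot":[0,0,0.09],"claw":1},{"travel":[-0.063,-0.235,0],"rot":[0,0,0.12],"claw":1},{"travel":[-0.077,-0.285,0],"rot":[0,0,0.15],"claw":1},{"travel":[-0.09,-0.335,-0.02],"rot":[0,0,0.18],"claw":1},{"travel":[-0.104,-0.385,-0.04],"rot":[0,0,0.21],"claw":1},{"travel":[-0.118,-0.435,-0.06],"rot":[0,0,0.24],"claw":1},{"travel":[-0.131,-0.485,-0.08],"rot":[0,0,0.255],"claw":1}]' 15
python3 -m pendant '[{"travel":[-0.01,-0.04,-0.03],"rot":[0,0,0],"claw":1},{"travel":[-0.02,-0.08,-0.06],"rot":[0,0,0],"claw":1},{"travel":[-0.028,-0.105,-0.08],"rot":[0,0,0],"claw":1},{"travel":[-0.03,-0.114,-0.095],"rot":[0,0,0],"claw":1},{"travel":[-0.03,-0.115,-0.1],"rot":[0,0,0],"claw":1},{"travel":[-0.03,-0.115,-0.1],"rot":[0,0,0],"claw":1},{"travel":[-0.03,-0.115,-0.1],"rot":[0,0,0],"claw":1},{"travel":[-0.03,-0.115,-0.1],"rot":[0,0,0],"claw":1},{"travel":[-0.03,-0.115,-0.1],"rot":[0,0,0],"claw":1},{"travel":[-0.03,-0.115,-0.1],"rot":[0,0,0],"claw":1}]' 15
python3 - <<'E'
from h import *
print(ctrl.read_state()['eef_pos'],ctrl.read_state()['tcp_rot'])
c=snap('wrist','w3'); snap('scene','s3')
print(c['R'],c['t'])
E
```

```text
time: 9.05
eef_pos: [510.7, -218.2, 322.7]
tcp_rot: [179.9, 0.1, -102.4]
contact_force: [0.8, -0.9, 0.2]
grip_width: 87.1
time: 10.3
eef_pos: [482.1, -332.0, 224.8]
tcp_rot: [-180.0, -0.0, -102.4]
contact_force: [-0.6, -0.3, 0.6]
grip_width: 86.9
[ 482.14678397 -332.02671149  224.8042495 ] [-1.79978846e+02 -1.32418057e-02 -1.02376254e+02]
[[-2.13389979e-01 -9.76967100e-01 -4.46266968e-05]
 [-9.30010526e-01  2.03119693e-01  3.06305095e-01]
 [-2.99240935e-01  6.54039411e-02 -9.51933394e-01]] [-220.88758674  477.9074098   560.11242822]
```

View pics/w3.png

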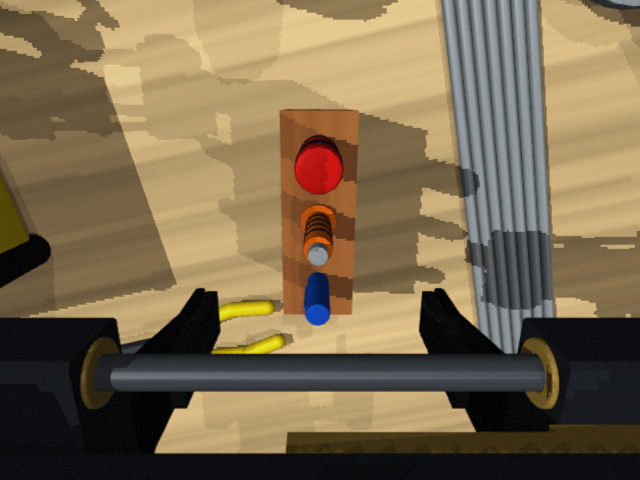

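View pics/s3.png

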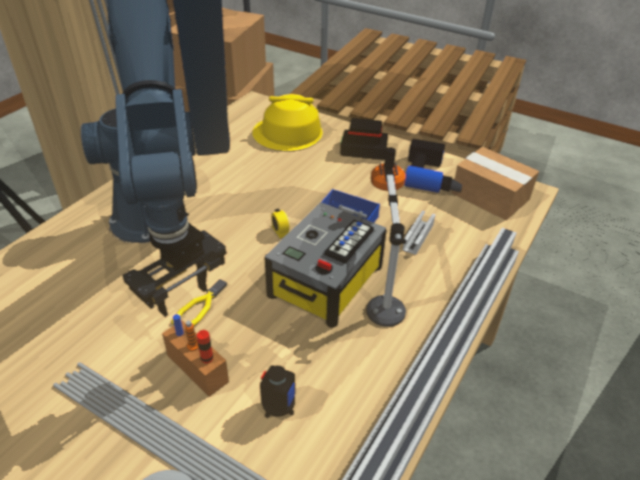

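```bash
python3 - <<'E'
from h import *
w=dict(np.load('/tmp/w3.npz')); s=dict(np.load('/tmp/s3.npz'))
print(ray(w,318,255,160)); 
X=pts(w)[250:260,313:323].reshape(-1,3); print(np.median(X,0))
p=s['mtx']@(s['R']@np.array([482,-332,225.])+s['t']); print(p[:2]/p[2])
p=s['mtx']@(s['R']@np.array([482,-333,160.])+s['t']); print(p[:2]/p[2])
E
```

```text
[ 484.47050165 -331.18977735  160.        ]
[ 484.98658269 -330.98538296  159.90254705]
[183.44642944 300.31344729]
[187.3705816  321.82675307]
```

```bash
python3 -m pendant '[{"travel":[0.001,0,-0.02],"rot":[0,0,0],"claw":1},{"travel":[0.001,0,-0.045],"rot":[0,0,0],"claw":1},{"travel":[0.001,0,-0.07],"rot":[0,0,0],"claw":1},{"travel":[0.001,0,-0.09],"rot":[0,0,0],"claw":1},{"travel":[0.001,0,-0.105],"rot":[0,0,0],"claw":1},{"travel":[0.001,0,-0.115],"rot":[0,0,0],"claw":1},{"travel":[0.001,0,-0.117],"rot":[0,0,0],"claw":1},{"travel":[0.001,0,-0.117],"rot":[0,0,0],"claw":1},{"travel":[0.001,0,-0.117],"rot":[0,0,0],"claw":1},{"travel":[0.001,0,-0.117],"rot":[0,0,0],"claw":1}]' 15
python3 -m pendant '[{"travel":[0,0,0],"rot":[0,0,0],"claw":0},{"travel":[0,0,0],"rot":[0,0,0],"claw":0},{"travel":[0,0,0],"rot":[0,0,0],"claw":0},{"travel":[0,0,0],"rot":[0,0,0],"claw":0},{"travel":[0,0,0],"rot":[0,0,0],"claw":0},{"travel":[0,0,0],"rot":[0,0,0],"claw":0},{"travel":[0,0,0],"rot":[0,0,0],"claw":0},{"travel":[0,0,0],"rot":[0,0,0],"claw":0},{"travel":[0,0,0],"rot":[0,0,0],"claw":0},{"travel":[0,0,0],"rot":[0,0,0],"claw":0}]' 40
```

```text
time: 11.65
eef_pos: [483.3, -332.3, 108.1]
tcp_rot: [-179.9, -0.0, -102.4]
contact_force: [0.3, -0.2, -0.4]
grip_width: 87.1
time: 12.9
eef_pos: [483.0, -331.9, 107.4]
tcp_rot: [180.0, 0.0, -102.4]
contact_force: [0.3, -0.0, 0.2]
grip_width: 17.3
```

```bash
python3 -m pendant '[{"travel":[0,0,0.01],"rot":[0,0,0],"claw":0},{"travel":[0,0,0.03],"rot":[0,0,0],"claw":0},{"travel":[0,0,0.05],"rot":[0,0,0],"claw":0},{"travel":[0,0,0.07],"rot":[0,0,0],"claw":0},{"travel":[0,0,0.09],"rot":[0,0,0],"claw":0},{"travel":[0,0,0.115],"rot":[0,0,0],"claw":0},{"travel":[0,0,0.14],"rot":[0,0,0],"claw":0},{"travel":[0,0,0.16],"rot":[0,0,0],"claw":0},{"travel":[0,0,0.17],"rot":[0,0,0],"claw":0},{"travel":[0,0,0.17],"rot":[0,0,0],"claw":0}]' 40
python3 - <<'E'
from h import *
snap('wrist','w4'); snap('scene','s4')
E
```

```text
time: 14.15
eef_pos: [483.1, -332.3, 278.3]
tcp_rot: [-179.9, -0.1, -102.4]
contact_force: [0.0, 0.6, -1.1]
grip_width: 17.3
```

View pics/s4.png

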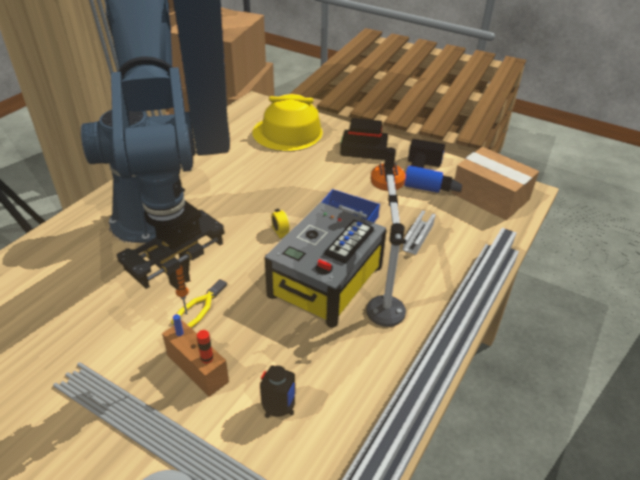

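View pics/w4.png

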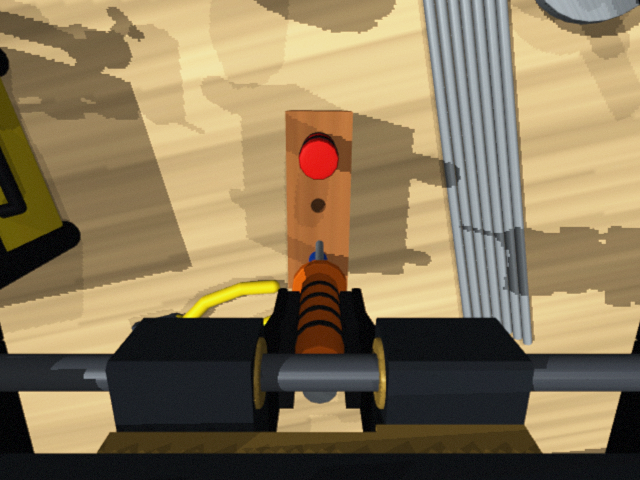

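```bash
python3 -m pendant '[{"travel":[0.003,0.025,0],"rot":[0,0,0],"claw":0},{"travel":[0.01,0.075,0],"rot":[0,0,0],"claw":0},{"travel":[0.017,0.125,0],"rot":[0,0,0],"claw":0},{"travel":[0.024,0.175,0],"rot":[0,0,0],"claw":0},{"travel":[0.031,0.225,0],"rot":[0,0,0],"claw":0},{"travel":[0.038,0.275,0],"rot":[0,0,0],"claw":0},{"travel":[0.045,0.325,0],"rot":[0,0,0],"claw":0},{"travel":[0.052,0.37,0],"rot":[0,0,0],"claw":0},{"travel":[0.055,0.395,0],"rot":[0,0,0],"claw":0},{"travel":[0.055,0.399,0],"rot":[0,0,0],"claw":0}]' 40
python3 -m pendant '[{"travel":[0,0,-0.003],"rot":[0,0,0],"claw":0},{"travel":[0,0,-0.006],"rot":[0,0,0],"claw":0},{"travel":[0,0,-0.01],"rot":[0,0,0],"claw":0},{"travel":[0,0,-0.015],"rot":[0,0,0],"claw":0},{"travel":[0,0,-0.02],"rot":[0,0,0],"claw":0},{"travel":[0,0,-0.02],"rot":[0,0,0],"claw":0},{"travel":[0,0,-0.02],"rot":[0,0,0],"claw":0},{"travel":[0,0,-0.02],"rot":[0,0,0],"claw":0},{"travel":[0,0,-0.02],"rot":[0,0,0],"claw":0},{"travel":[0,0,-0.02],"rot":[0,0,0],"claw":0}]' 40
python3 - <<'E'
from h import *
w=dict(np.load('/tmp/w4.npz')); print(ray(w,319,242,186))
c=snap('wrist','w5'); s=snap('scene','s5'); t=snap('top','t5')
cv2.imwrite('pics/c5.png',cv2.resize(s['color'][170:280,250:400,::-1],None,fx=5,fy=5,interpolation=cv2.INTER_CUBIC))
E
```

```text
time: 15.5
eef_pos: [536.7, 69.5, 276.8]
tcp_rot: [179.9, 0.0, -102.2]
contact_force: [0.0, -0.4, -1.2]
grip_width: 17.0
time: 16.75
eef_pos: [538.1, 66.9, 257.7]
tcp_rot: [-180.0, 0.0, -102.4]
contact_force: [-0.1, -0.0, -0.7]
grip_width: 17.2
[ 484.28808168 -331.85470036  186.        ]
```

View pics/w5.png

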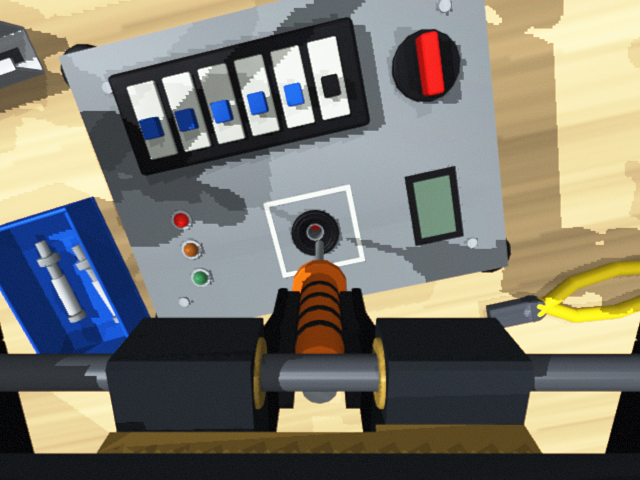

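View pics/c5.png

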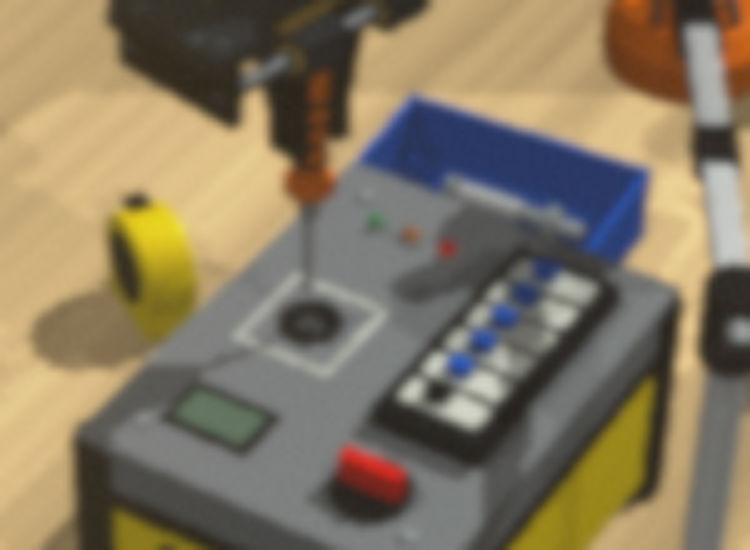

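```bash
python3 - <<'E'
from h import *
w=dict(np.load('/tmp/w5.npz'));s=dict(np.load('/tmp/s5.npz'))
print('tip',ray(w,319,241,165.5),'port',ray(w,315,231.5,145))
print('scene tip',ray(s,250+309/5,170+289/5,165.5),'port',ray(s,250+310/5,170+321/5,145))
cv2.imwrite('pics/c6.png',cv2.resize(w['color'][180:300,250:390,::-1],None,fx=5,fy=5,interpolation=cv2.INTER_CUBIC))
E
```

```text
tip [539.86786917  67.33206718 165.5       ] port [540.63259338  69.99787306 145.        ]
scene tip [540.42568686  65.57012176 165.5       ] port [541.35566542  65.39915658 145.        ]
```

View pics/c6.png

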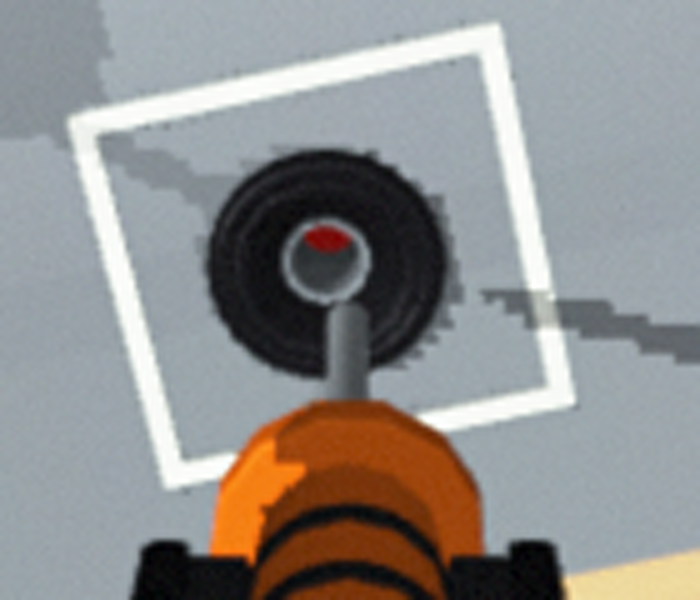

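```bash
python3 -m pendant '[{"travel":[0.001,0.002,-0.003],"rot":[0,0,0],"claw":0},{"travel":[0.001,0.002,-0.008],"rot":[0,0,0],"claw":0},{"travel":[0.001,0.002,-0.013],"rot":[0,0,0],"claw":0},{"travel":[0.001,0.002,-0.018],"rot":[0,0,0],"claw":0},{"travel":[0.001,0.002,-0.022],"rot":[0,0,0],"claw":0},{"travel":[0.001,0.002,-0.026],"rot":[0,0,0],"claw":0},{"travel":[0.001,0.002,-0.03],"rot":[0,0,0],"claw":0},{"travel":[0.001,0.002,-0.034],"rot":[0,0,0],"claw":0},{"travel":[0.001,0.002,-0.038],"rot":[0,0,0],"claw":0},{"travel":[0.001,0.002,-0.038],"rot":[0,0,0],"claw":0}]' 50
python3 - <<'E'
from h import *
w=snap('wrist','w7')
cv2.imwrite('pics/c7.png',cv2.resize(w['color'][180:300,250:390,::-1],None,fx=4,fy=4,interpolation=cv2.INTER_CUBIC))
E
```

```text
time: 18.15
eef_pos: [538.7, 68.9, 219.2]
tcp_rot: [180.0, -0.0, -102.4]
contact_force: [0.6, 0.5, -1.0]
grip_width: 17.1
```

View pics/c7.png

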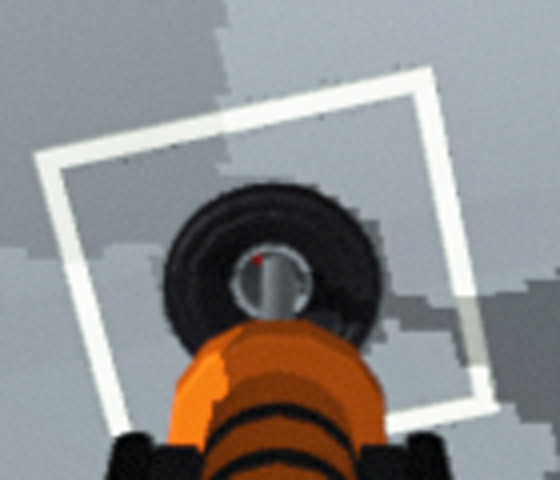

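The pin is inside the hole with no side load, so I can press.

```bash
python3 -m pendant '[{"travel":[0,0,-0.002],"rot":[0,0,0],"claw":0},{"travel":[0,0,-0.004],"rot":[0,0,0],"claw":0},{"travel":[0,0,-0.006],"rot":[0,0,0],"claw":0},{"travel":[0,0,-0.007],"rot":[0,0,0],"claw":0},{"travel":[0,0,-0.008],"rot":[0,0,0],"claw":0},{"travel":[0,0,-0.009],"rot":[0,0,0],"claw":0},{"travel":[0,0,-0.01],"rot":[0,0,0],"claw":0},{"travel":[0,0,-0.01],"rot":[0,0,0],"claw":0},{"travel":[0,0,-0.01],"rot":[0,0,0],"claw":0},{"travel":[0,0,-0.01],"rot":[0,0,0],"claw":0}]' 50
```

```text
time: 19.45
eef_pos: [539.2, 68.9, 209.7]
tcp_rot: [-180.0, 0.0, -102.4]
contact_force: [-0.3, -0.9, 4.1]
grip_width: 16.6
```

```bash
python3 -m pendant '[{"travel":[0,0,-0.0005],"rot":[0,0,0],"claw":0},{"travel":[0,0,-0.001],"rot":[0,0,0],"claw":0},{"travel":[0,0,-0.0015],"rot":[0,0,0],"claw":0},{"travel":[0,0,-0.0015],"rot":[0,0,0],"claw":0},{"travel":[0,0,-0.0015],"rot":[0,0,0],"claw":0},{"travel":[0,0,-0.0015],"rot":[0,0,0],"claw":0},{"travel":[0,0,-0.0015],"rot":[0,0,0],"claw":0},{"travel":[0,0,-0.0015],"rot":[0,0,0],"claw":0},{"travel":[0,0,-0.0015],"rot":[0,0,0],"claw":0},{"travel":[0,0,-0.0015],"rot":[0,0,0],"claw":0}]' 50
python3 - <<'E'
from h import *
w=snap('wrist','w8'); s=snap('scene','s8'); t=snap('top','t8')
print(ctrl.read_state()['contact_force'],ctrl.read_state()['eef_pos'])
E
```

```text
time: 20.7
eef_pos: [539.4, 68.9, 209.0]
tcp_rot: [-179.9, 0.0, -102.4]
contact_force: [-2.3, -0.9, 8.7]
grip_width: 17.1
[-1.23199744 -0.39191026  7.47392856] [539.35611395  68.89627635 208.98409956]
```

View pics/w8.png

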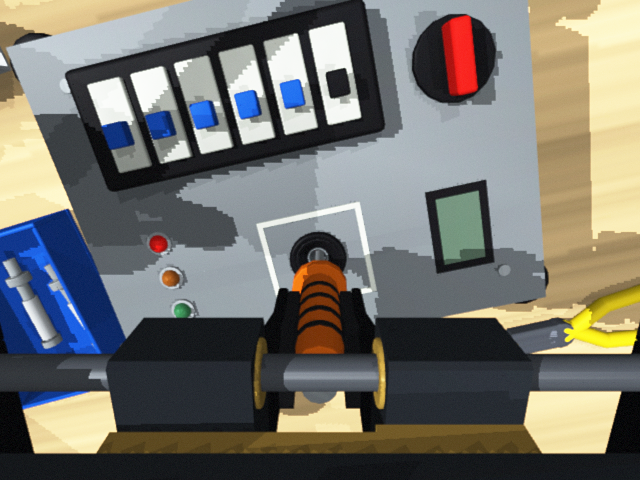

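View pics/s8.png

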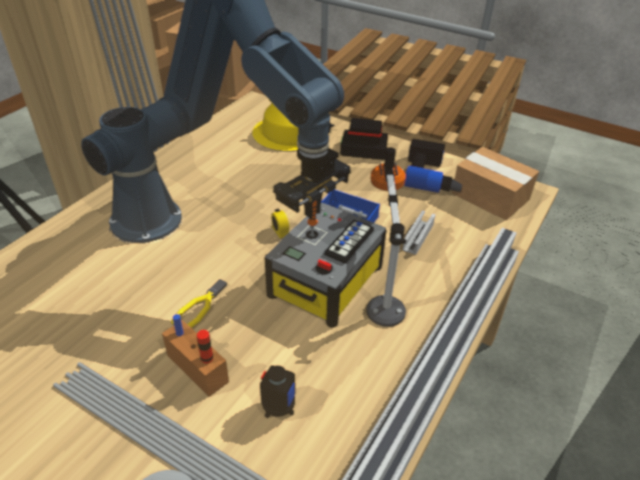

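```bash
python3 - <<'E'
from h import *
print(ctrl.hand_in()); s=ctrl.read_state(); print(s['time'],s['eef_pos'],s['contact_force'],s['grip_width'])
E
```

```text
the job is handed in; nothing more can be done
None
the job is handed in; nothing more can be done
```

I swung the lamp aside, took the punch out of the block and pressed the reset button with it. I handed the job in at about 21 s with the punch still gripped and holding the button down. No verdict is reported, and the button's travel could only be inferred from height and force.

- **Lamp:** I gripped its handle and swung it to the robot's left. Its head ended at about y = 263–271 mm, roughly 195–200 mm from the box's centre line; 165 mm is needed. The last scene picture shows it still there.
- **Punch:** It is gripped at 17.1 mm opening (the grip is 18 mm) with the force set to 50 N. The last wrist picture shows the pin inside the port.
- **Button:** The tool height puts the tip at about 117 mm, which is the fully pressed level. The upward force was 7.5–8.7 N, above the 4.5 N the spring needs, and it rose steeply over the last 0.7 mm, so the button appears to be on its stop.
- **Other tools and parts:** In the last scene picture they look to be where they started. I checked that by eye and did not measure it.
- **Disagreement:** The cameras put the port's position 2–5 mm apart in y (wrist 70, top 68, scene 66). I went by the wrist view, and the pin entered without side load.

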